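# Load the topping crusher and hold its lever halfway

### The arm

A 7-joint arm with a two-finger parallel gripper is mounted at the origin on the work surface. World frame = base frame: x ahead of the robot, y to its left, z up, the work surface at z = 0. Lengths are in m, angles in rad, forces in N, time in s.
With the tool pointing down it reaches from about 0.4 to 0.85 m from the base axis. Payload 10.4 kg.
Tool frame: the origin (TCP) lies at the very end of the fingers, on their centre line; the grasp point (between the pads) lies 19 mm behind it; z points along the fingers, y is the line along which they close (so a half turn about z gives the same grasp; the last joint's range is limited). The gripper opens to 85 mm and grips with 20 to 120 N. Pads are 22 mm wide; open, the fingers measure 114 mm over their backs; the gripper's body (76 mm by 85 mm) begins 54 mm behind the grasp point. The pads swing forward as they close: fully open they stand 13 mm farther back than shut.
Start: joints at [1.264, 0.332, -0.065, 1.46, 0.022, 1.35, -0.088], TCP at [0.175, -0.6, 0.231] pointing down, gripper open.
Joint ranges: [-2.6, 2.6], [-0.5, 2.12], [-1.47, 1.34], [0.16, 2.42], [-1.27, 4.41], [0.06, 2.06], [-2.6, 2.6]. Speed limits (rad/s): [2.22, 2.22, 2.79, 2.79, 3.14, 3.14, 3.14].

### API

Orientations are given as a unit quaternion [x, y, z, w].
In Python, from workcell import manip gives the robot as it stands.
- The arm moves only by the tool jog_arm, called after "Emit:" by a JSON object that holds its "api" and its "payload". Schema: {"type":"object","properties":{"offsets":{"type":"array","items":{"type":"object","properties":{"r":{"type":"array","items":{"type":"number"},"minItems":3,"maxItems":3},"pos":{"type":"array","items":{"type":"number"},"minItems":3,"maxItems":3},"jaw":{"type":"number"}},"additionalProperties":false,"required":["jaw"]},"minItems":1,"maxItems":20},"clamp_n":{"type":"number"},"only":{"type":"string"},"quiet":{"type":"boolean"},"lines":{"type":"string"}},"required":["offsets"],"additionalProperties":false}. offsets is a list of rows, 1 to 20 of them, each an object with the fields r (a list: a rotation vector rx, ry, rz in rad), pos (a list: dx, dy, dz in m), jaw (the opening from 0.0 (shut) to 1.0 (fully open)); a field left out counts as zero (the opening has to be given); each row is the pose to reach, as a shift and turn from the pose commanded when the call began, along the tool's axes at that moment; what a row does not reach only later rows make up. A row lasts 1/8 s, in which the tool goes at most 0.0625 m and 0.188 rad, less where a joint would pass 70% of its speed; a pose out of reach is approached as far as the arm can. The fingers move at their own pace and stop on an object; clamp_n is the grip in N (left out, the last holds). Time passes only in rows, so rows that do not move let the fingers close. The tool returns the time, the measured TCP pose, the force, the opening and the grip force at its end. only (a regular expression) keeps the lines of the reply that match it, lines (a string "A,B") keeps lines A to B, and quiet returns only ok. Input that does not fit is refused with a message, and nothing moves.
- manip.get_obs(): the state, without advancing time (a new reading comes with each control period).
- manip.camera(name): name is "scene" or "top"; returns the picture (420x560x3 uint8, blue, green, red); there is no depth.
- manip.calibration(name): a dict with "fx", "fy", "cx", "cy" (pixels), "k1" (the pictures are not rectified: a ray, as slopes to the right and down, at radius r is drawn at 1 + k1 r^2 times it, then the intrinsics apply), "world_from_camera" (4x4, takes a point from camera to world coordinates). Camera axes: x right, y up, looking along -z (the intrinsics and any distortion apply to the point x, -y, -z); pixel columns grow to the right and rows downward; lengths in m; the calibration is good to about 2 mm. A picture is of the moment at which its call begins. calibration takes no time and is no camera call.
- manip.hand_in(): hands the job in; it is judged then, once.
Trained networks look in the newest picture that a camera, given by its name, has taken for a name from the list of things; names that differ only in an ending like _2 or _b are one class to them, and where a whole thing is asked for, a point or a joint stands for the part that bears it (a point fixed in the world has none). Each returns a list of dicts, best first, with "confidence" (0 to 1); they miss things now and then, are a little off and sometimes report something else, mostly with a low value. They report only what shows in the picture. A call takes as long as a camera call. They do not tell look-alikes from the thing itself.
- manip.outline_of(camera, thing): "mask" (420x560 bool, what is visible of it) and "bbox" ([left, top, right, bottom] in pixels, round what is visible of it).
The state is a dict: "clock": time; "joint_pos": joint angles; "joint_velocities": joint speeds; "tau": joint torques, N m; "position": TCP position; "ee_rot": TCP orientation; "ft_force": force on the tool from outside, world axes, zero at the start; "torque": the same for the moment, N m; "grip_width": opening from 0.0 (shut) to 1.0 (fully open); "grasp_force": force on a finger pad.
Only numpy, scipy, OpenCV 4.12 (cv2) and the standard library are available. Lean on these libraries where they do the work, as an engineer would, in place of code of your own. Each camera call takes 0.05 s, during which the arm holds its last target. There are 200 camera calls.

### The job

Pick up the scoop, pour all five chocolate nuts from it through the crusher's funnel into the clear jar under it, and stand the empty scoop upright back on the counter. Only then press the crusher's sprung lever down to halfway, so that it is level, never to its bottom stop, and finish while still holding it there: the program ends with the robot pressing the lever. Leave the other things on the counter where they are.

Things in the scene. Friction and masses are not known exactly. Their poses are not given: they have to be found in the camera images.
- crusher: topping crusher bolted to the counter; never moves. Origin at counter level between its parts; its y axis runs from the lever end (-y) to the jar end (+y). Grey plinth 160 x 150 mm, 65 high, centred at y = +70 mm; on it a clear round jar with a wide aluminium funnel on top. From the plinth a low foot 110 mm wide and 18 high runs to y = -185 mm under the crush lever
- jar_floor (a point): centre of the jar's floor, 65 mm above the counter. The clear jar is a tube 56 mm wide inside, 62 outside, 77 mm tall, on the crusher's upright axis at y = +70 mm
- funnel_mouth (a point): centre of the funnel's open top, level with its rim, 190 mm above the counter. The funnel is 150 mm wide inside (156 over the rim) and narrows over 48 mm to the jar's 56 mm
- lever (a joint): crush lever, rad: 0 at rest, when its free end is tilted up by 0.2; 0.2 = halfway, the lever exactly level (slow crush); 0.4 = bottom stop. It hinges at crusher y = -26 mm, 94 mm above the counter, and its arm points along -y. A spring always lifts it: about 2 N at the pad at rest, 6 N halfway, 10 N at the bottom
- lever_pad (a point): centre of the top face of the black rubber pad (56 mm along x, 52 mm along y, 12 thick) at the lever's free end, 120 mm from the hinge axis. It is about 129 mm above the counter at rest, 105 mm when the lever is level, 81 mm at the bottom stop; it is 0.21 m from the funnel's axis when pressed from above
- scoop: white scoop standing on the counter; origin at the centre of its underside, z up. Round bowl 56 mm across outside at the foot, 100 mm at the rim, 50 mm tall, walls 3 mm and flaring 24 deg, floor 4 mm; about 0.14 kg (varies), light in the handle. A straight round wooden handle, 16 mm thick, points along -x from the bowl, its axis level at z = 50 mm, reaching to x = -145 mm
- scoop_grip (a point): point on the axis of the scoop's handle, 85 mm from the bowl's centre (axes as the scoop's)
- piece1_center (a point): centre of one of the five dark chocolate-coated nuts, balls of 24 mm and 10 g, that lie in the scoop at the start (one of the four at the bottom)
- piece2_center (a point): centre of one of the five dark chocolate-coated nuts, balls of 24 mm and 10 g, that lie in the scoop at the start (one of the four at the bottom)
- piece3_center (a point): centre of one of the five dark chocolate-coated nuts, balls of 24 mm and 10 g, that lie in the scoop at the start (one of the four at the bottom)
- piece4_center (a point): centre of one of the five dark chocolate-coated nuts, balls of 24 mm and 10 g, that lie in the scoop at the start (one of the four at the bottom)
- piece5_center (a point): centre of one of the five dark chocolate-coated nuts, balls of 24 mm and 10 g, that lie in the scoop at the start (on top of the other four)
- mug: bystander: white mug, 76 mm across, 90 tall, handle at its +y side, toward the back of the counter; origin at the centre of its underside
- bowl: bystander: white bowl, 120 mm across, 55 tall, toward the back of the counter; origin at the centre of its underside
- storage_jar: bystander: glass storage jar with a steel cap, 70 mm across, 110 tall, beyond the scoop; origin at the centre of its underside
- shaker: bystander: small white shaker with a steel cap, 40 mm across, 75 tall, on the robot's side of the crusher; origin at the centre of its underside
- spoon: bystander: steel spoon lying flat, 130 mm long along its x axis, near the robot
- tin: bystander: plain tin can, 66 mm across, 100 tall, to the right of the scoop; origin at the centre of its underside
- milk: bystander: white bottle, 72 mm across, 190 tall, back left; origin at the centre of its underside
Things that resemble listed ones, but are neither listed nor needed, are in the scene too. What is shaped like the scoop but pink or purple is not meant.

How it is judged:
By the outcome, as a careful person would: the job done as asked, in the order asked, and still so for the second after the job is handed in, while the arm keeps its last pose, push and grip.
It also fails if it takes over 72 s, if anything falls off the work surface, if the arm or the gripper's body presses on something with over 40 N, if the wrist force passes 120 N, or if a joint passes its speed limit or range.

## Working session

There is one attempt and no reset: what is moved stays moved. The work goes in short steps, Python scripts to look and compute and a tool call to move; the robot and the scene stay as the last step left them, time stands still between calls to the robot, and variables do not carry over. Pictures are saved under pics/ and viewed, at most 10 in all, crops included, and the job is handed in when it is done.

```bash
ls; mkdir -p pics
```

Run:
```python
from workcell import manip
import cv2,numpy as np
a=manip.camera("scene");b=manip.camera("top")
cv2.imwrite("pics/s0.png",a);cv2.imwrite("pics/t0.png",b)
for c in("scene","top"):
    k=manip.calibration(c);print(c,{x:np.round(v,4).tolist() for x,v in k.items()})
o=manip.get_obs();print(o)
for n in["scoop","crusher","lever","lever_pad","funnel_mouth","tin","shaker","storage_jar","mug","bowl","milk","spoon","piece5_center"]:
  for c in("scene","top"):
    try:print(n,c,[(np.round(d["bbox"]).tolist(),round(d["confidence"],2)) for d in manip.outline_of(c,n)])
    except Exception as e:print(n,e)
```

```text
pics
scene {'fx': 473.9736, 'fy': 473.9736, 'cx': 284.8353, 'cy': 207.535, 'k1': -0.1587, 'world_from_camera': [[0.6355, -0.5276, 0.5638, 1.1594], [0.7721, 0.4313, -0.4667, -0.5917], [0.0031, 0.7319, 0.6814, 0.9861], [0.0, 0.0, 0.0, 1.0]]}
top {'fx': 490.6382, 'fy': 490.6382, 'cx': 278.7071, 'cy': 217.9477, 'k1': -0.0953, 'world_from_camera': [[0.022, 0.997, -0.0747, 0.3695], [-0.9998, 0.0217, -0.0041, -0.0408], [-0.0025, 0.0748, 0.9972, 1.4215], [0.0, 0.0, 0.0, 1.0]]}
{'clock': 0.1, 'joint_pos': array([ 1.2644021 ,  0.33285376, -0.06466995,  1.46083361,  0.02159505,
        1.34987439, -0.08851472]), 'joint_velocities': array([ 0.00078461, -0.00126614, -0.00098642, -0.00186718, -0.00125827,
        0.00101676,  0.00129864]), 'tau': array([ 1.11463236e-03, -6.26755285e+01,  4.91012167e-02, -3.92433107e+01,
        1.62007328e-02,  7.05418526e-03, -1.01772498e-04]), 'position': array([ 0.17489375, -0.5997    ,  0.23057857]), 'ee_rot': array([ 9.89951088e-01,  1.41408763e-01, -1.19502149e-04, -6.25772028e-04]), 'ft_force': array([ 0.37818921,  0.73490414, -0.17222798]), 'torque': array
[... 1269 characters left out ...]
256.0, 384.0], 0.66), ([202.0, 326.0, 212.0, 330.0], 0.27)]
storage_jar top []
mug scene [([354.0, 276.0, 399.0, 322.0], 0.65)]
mug top [([241.0, 98.0, 281.0, 134.0], 0.59), ([274.0, 243.0, 316.0, 264.0], 0.25)]
bowl scene [([268.0, 313.0, 319.0, 363.0], 0.64)]
bowl top [([323.0, 108.0, 366.0, 151.0], 0.68)]
milk scene [([429.0, 169.0, 460.0, 230.0], 0.65)]
milk top [([106.0, 123.0, 138.0, 156.0], 0.92), ([381.0, 192.0, 392.0, 200.0], 0.3)]
spoon scene [([226.0, 222.0, 267.0, 250.0], 0.77), ([192.0, 322.0, 206.0, 332.0], 0.21)]
spoon top [([272.0, 245.0, 318.0, 263.0], 0.97)]
piece5_center scene []
piece5_center top [([383.0, 191.0, 392.0, 203.0], 0.44), ([212.0, 171.0, 270.0, 195.0], 0.38)]
```

View pics/s0.png

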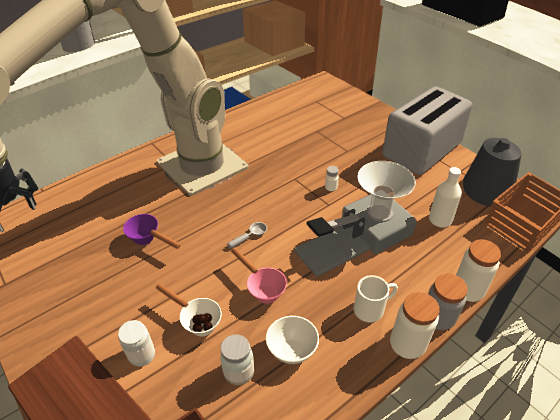

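View pics/t0.png

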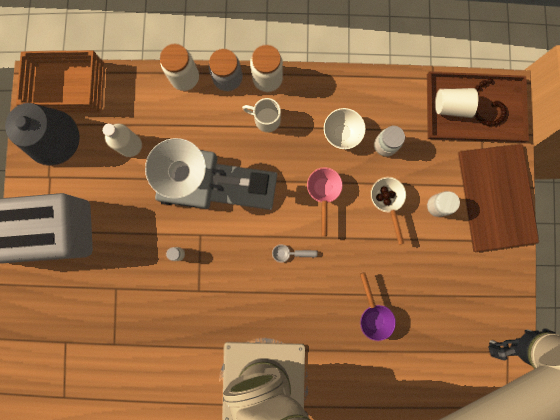

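The white scoop holding dark nuts is at scene (201,316) and top (388,195). Things that could be mistaken for it:
- Pink scoop: scene (267,286), top (325,185).
- Purple scoop: scene (141,230), top (378,323).
- White bowl: top (344,129).
- Steel spoon: top (295,254).

I choose the white one at top (388,195). Next I'll measure it and check it in a close crop.

Create h.py:
```python
from workcell import manip
import numpy as np,cv2
from scipy.optimize import least_squares
from scipy.spatial.transform import Rotation as R
def ray(c,uv):
    k=manip.calibration(c);K=np.array([[k["fx"],0,k["cx"]],[0,k["fy"],k["cy"]],[0,0,1]])
    p=cv2.undistortPoints(np.array(uv,float).reshape(-1,1,2),K,np.array([k["k1"],0,0,0,0.]),None,None).reshape(-1,2)
    W=k["world_from_camera"]
    return W[:3,3],np.c_[p[:,0],-p[:,1],-np.ones(len(p))]@W[:3,:3].T
def onz(c,uv,z):
    o,d=ray(c,uv);return (o+d*((z-o[2])/d[:,2])[:,None])[:,:2]
def proj(c,P):
    k=manip.calibration(c);W=k["world_from_camera"];q=(np.atleast_2d(P)-W[:3,3])@W[:3,:3]
    s=np.c_[q[:,0],-q[:,1]]/-q[:,2:];s=s*(1+k["k1"]*(s**2).sum(1))[:,None]
    return s*[k["fx"],k["fy"]]+[k["cx"],k["cy"]]
def circ(p,r):
    return least_squares(lambda c:np.hypot(*(p-c).T)-r,p.mean(0),loss="soft_l1",f_scale=.002).x
```

Run:
```python
from h import *
ims={c:manip.camera(c) for c in("scene","top")}
for c,near in(("top",(388,200)),("scene",(195,310))):
    m=min(manip.outline_of(c,"scoop"),key=lambda d:np.hypot((d["bbox"][0]+d["bbox"][2])/2-near[0],(d["bbox"][1]+d["bbox"][3])/2-near[1]))["mask"]
    hsv=cv2.cvtColor(ims[c],cv2.COLOR_BGR2HSV)
    hand=m&(hsv[...,1]>110)&(hsv[...,2]>90)
    v,u=np.nonzero(hand);hp=onz(c,np.c_[u,v],.05)
    bowl=(m&~hand).astype(np.uint8);bowl=cv2.morphologyEx(bowl,cv2.MORPH_OPEN,np.ones((5,5),np.uint8))
    cn=max(cv2.findContours(bowl,0,1)[0],key=cv2.contourArea).reshape(-1,2)
    if c=="top": e=cv2.fitEllipse(cn);print("ellipse",e);
    P=onz(c,cn,.05);C=circ(P,.05)
    print(c,"rim",C,"n",len(hp),"handle mean",hp.mean(0),"tip",hp[np.argmax(np.hypot(*(hp-C).T))],"yaw(+x)",np.degrees(np.arctan2(*(C-hp.mean(0))[::-1])))
m=manip.outline_of("top","crusher")[0]["mask"]
for c,n in(("top","lever_pad"),("scene","lever_pad")):
    mm=manip.outline_of(c,n)[0]["mask"]; dark=mm&(ims[c].max(2)<50)
    v,u=np.nonzero(dark);print(c,"pad",len(u),u.mean(),v.mean(),onz(c,np.c_[u,v],.129).mean(0))
# funnel
g=ims["top"]
a=cv2.resize(g[165:255,350:460],None,fx=5,fy=5,interpolation=2);b=cv2.resize(g[125:225,135:285],None,fx=5,fy=5,interpolation=2)[:450]
b=cv2.resize(g[130:215,135:285],None,fx=4,fy=4,interpolation=2)
s=ims["scene"];s1=cv2.resize(s[155:285,285:425],None,fx=3,fy=3,interpolation=2)
cv2.imwrite("pics/c1.png",a)
k=np.zeros((600,800,3),np.uint8);k[:340,:600]=b;k[340:,:][:260,:280]=cv2.resize(s1,(280,260));cv2.imwrite("pics/c2.png",b)
cv2.imwrite("pics/c3.png",s1)
```

```text
ellipse ((388.0022888183594, 193.8370361328125), (29.42577362060547, 31.634048461914062), 155.8048553466797)
top rim [ 0.5488422  -0.34378523] n 183 handle mean [ 0.45524018 -0.36773122] tip [ 0.4091603  -0.38004762] yaw(+x) 14.350071708599554
scene rim [ 0.54571348 -0.3404057 ] n 219 handle mean [ 0.45269602 -0.3652817 ] tip [ 0.40214421 -0.37822389] yaw(+x) 14.972436234735968
top pad 488 244.61885245901638 183.4672131147541 [0.5562785  0.05724706]
scene pad 308 320.8961038961039 226.2077922077922 [0.56238093 0.0221846 ]
```

View pics/c1.png

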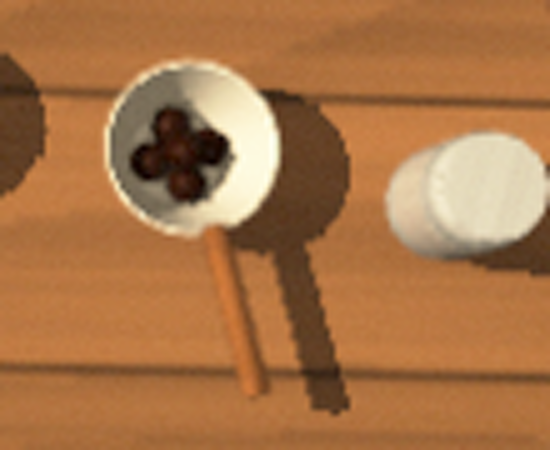

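View pics/c2.png

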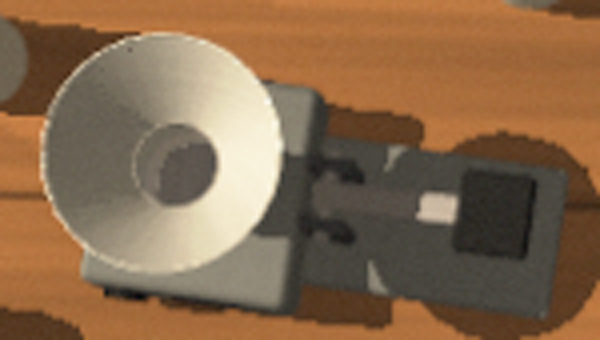

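The crops confirm the white scoop. Its rim centre is at top pixel (388,194), it holds five dark nuts, and the handle runs to (401,244). In the crusher crop, the funnel rim centre is about (175.5,168) and the pad centre about (258.6,183.4).

Run:
```python
from h import *
F=onz("top",[[175.4,168.0]],.19)[0];Pd=onz("top",[[258.6,183.3]],.129)[0]
d=Pd-F;print("F",F,"pad",Pd,np.hypot(*d),"lever dir deg",np.degrees(np.arctan2(d[1],d[0])))
# scene check
print("proj scene funnel rim", proj("scene",[[*F,.19]]),"pad",proj("scene",[[*Pd,.129]]))
t=np.linspace(0,2*np.pi,60)
C=np.array([.5475,-.342]);a=np.radians(14.6)
ims={}
out=[]
for c,(x0,y0,w,h) in(("scene",(280,150,145,130)),("top",(140,125,145,130)),("scene",(140,270,100,80)),("top",(350,165,100,80))):
    im=manip.camera(c);s=4 if w==100 else 2.7;im=cv2.resize(im,None,fx=4,fy=4,interpolation=2)
    for q,r,z in((F,.078,.19),(C,.05,.05)):
        cv2.polylines(im,[np.int32(4*proj(c,np.c_[q[0]+r*np.cos(t),q[1]+r*np.sin(t),z+0*t])+2)],True,(0,255,0),1)
    u=np.array([np.cos(a),np.sin(a)])
    for p in([*Pd,.129],[*(C-.085*u),.05],[*(C-.145*u),.05]): cv2.circle(im,tuple(np.int32(4*proj(c,[p])[0]+2)),4,(255,0,255),1)
    out.append(cv2.resize(im[4*y0:4*(y0+h),4*x0:4*(x0+w)],(400,300)))
cv2.imwrite("pics/chk.png",np.vstack([np.hstack(out[:2]),np.hstack(out[2:])]))
o=manip.get_obs();G=C-.085*u
Rm=R.from_quat(o["ee_rot"]).as_matrix()
print("G",G,"rel tool, above .11:",Rm.T@(np.r_[G,.13]-o["position"]), "dz to .030", .1)
```

```text
F [0.58374878 0.23060931] pad [0.55745778 0.01999648] 0.21224744690447744 lever dir deg -97.1154806290782
proj scene funnel rim [[385.09440082 179.05545546]] pad [[318.96644373 225.49453593]]
G [ 0.46524472 -0.3634259 ] rel tool, above .11: [ 0.3448734  -0.1458731   0.10132134] dz to .030 0.1
```

View pics/chk.png

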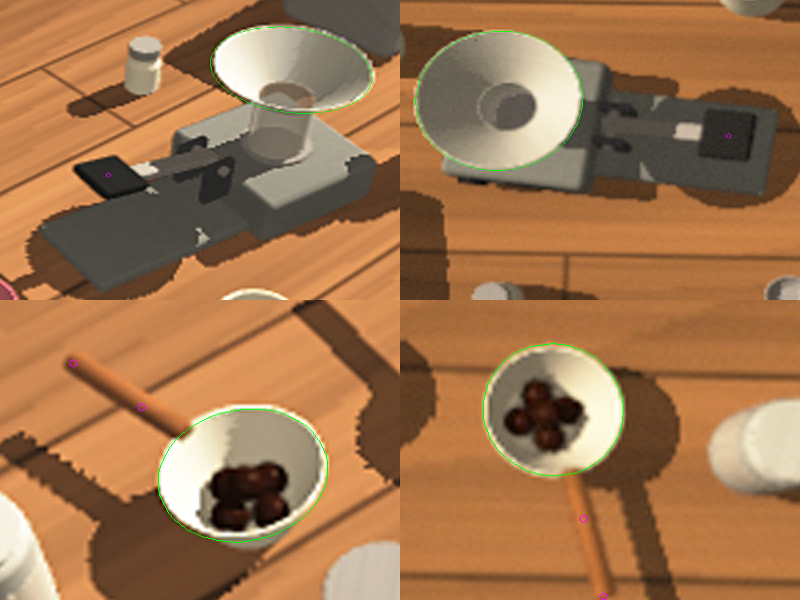

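The overlays fit both views: the funnel, pad, scoop rim and handle points all match. I'll reach above the handle.

Emit:
{"api": "jog_arm", "payload": {"offsets": [{"r":[0, 0, 0.01], "pos":[0.05, -0.02, 0.015], "jaw":1}, {"r":[0, 0, 0.02], "pos":[0.1, -0.04, 0.03], "jaw":1}, {"r":[0, 0, 0.03], "pos":[0.15, -0.062, 0.045], "jaw":1}, {"r":[0, 0, 0.03], "pos":[0.2, -0.085, 0.06], "jaw":1}, {"r":[0, 0, 0.03], "pos":[0.25, -0.105, 0.075], "jaw":1}, {"r":[0, 0, 0.03], "pos":[0.3, -0.127, 0.09], "jaw":1}, {"r":[0, 0, 0.03], "pos":[0.345, -0.146, 0.101], "jaw":1}, {"r":[0, 0, 0.03], "pos":[0.345, -0.146, 0.101], "jaw":1}, {"r":[0, 0, 0.03], "pos":[0.345, -0.146, 0.135], "jaw":1}, {"r":[0, 0, 0.03], "pos":[0.345, -0.146, 0.17], "jaw":1}, {"r":[0, 0, 0.03], "pos":[0.345, -0.146, 0.201], "jaw":1}, {"r":[0, 0, 0.03], "pos":[0.345, -0.146, 0.201], "jaw":1}], "clamp_n": 100}}

```text
clock: 3.45
position: [0.4633, -0.3631, 0.0284]
ee_rot: [0.992, 0.126, -0.002, -0.001]
ft_force: [0.6, -0.1, 0.8]
grip_width: 1.002
grasp_force: 0.0
```

```bash
python3 -c "
from h import *
o=manip.get_obs();print(o['joint_pos'].round(3),o['ee_rot'].round(3),o['ft_force'])"
```

```text
[ 0.793  0.463 -0.253  1.747  0.137  0.953 -0.832] [ 0.992  0.126 -0.002 -0.001] [ 0.57024765 -0.14570205  0.80846822]
```

Emit:
{"api": "jog_arm", "payload": {"offsets": [{"jaw":0.5}, {"jaw":0.2}, {"jaw":0}, {"jaw":0}, {"jaw":0}, {"jaw":0}, {"jaw":0}, {"pos":[0, 0, -0.005], "jaw":0}, {"pos":[0, 0, -0.015], "jaw":0}, {"pos":[0, 0, -0.03], "jaw":0}, {"pos":[0, 0, -0.045], "jaw":0}, {"pos":[0, 0, -0.06], "jaw":0}, {"pos":[0, 0, -0.06], "jaw":0}], "clamp_n": 110}}

```text
clock: 5.08
position: [0.4661, -0.3639, 0.0921]
ee_rot: [0.992, 0.126, 0.001, 0.001]
ft_force: [-0.4, -0.9, -2.1]
grip_width: 0.15
grasp_force: 107.4
```

Run:
```python
from h import *
o=manip.get_obs();print(o['ft_force'],o['torque'])
a=manip.camera("scene");b=manip.camera("top")
cv2.imwrite("pics/g1.png",np.hstack([cv2.resize(a[230:370,110:280],(400,330)),cv2.resize(b[130:280,330:470],(400,330))]))
```

```text
[-0.44658817 -0.90330099 -2.14325656] [-0.08318179  0.22359303 -0.01180982]
```

View pics/g1.png

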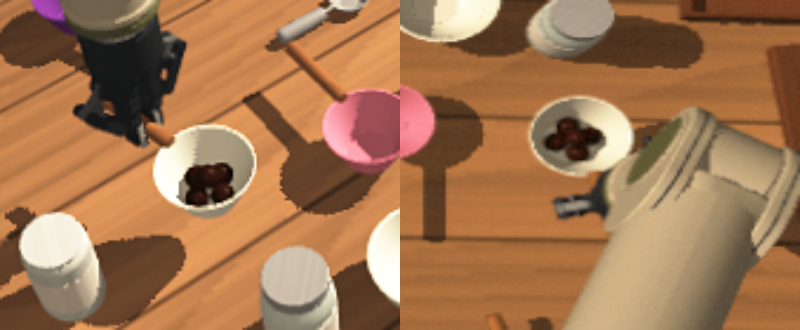

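The scoop is held level with all nuts in it. I'll lift and carry it toward the funnel, with the handle turned towards the lever side so the wrist stays clear of the toaster.

Emit:
{"api": "jog_arm", "payload": {"offsets": [{"pos":[0, 0, -0.02], "jaw":0}, {"pos":[0.002, -0.005, -0.04], "jaw":0}, {"r":[0, 0, -0.02], "pos":[0.007, -0.015, -0.06], "jaw":0}, {"r":[0, 0, -0.05], "pos":[0.014, -0.03, -0.08], "jaw":0}, {"r":[0, 0, -0.1], "pos":[0.022, -0.05, -0.1], "jaw":0}, {"r":[0, 0, -0.15], "pos":[0.032, -0.073, -0.12], "jaw":0}, {"r":[0, 0, -0.2], "pos":[0.043, -0.098, -0.14], "jaw":0}, {"r":[0, 0, -0.25], "pos":[0.055, -0.125, -0.155], "jaw":0}, {"r":[0, 0, -0.3], "pos":[0.068, -0.155, -0.165], "jaw":0}, {"r":[0, 0, -0.35], "pos":[0.081, -0.185, -0.172], "jaw":0}, {"r":[0, 0, -0.4], "pos":[0.094, -0.215, -0.178], "jaw":0}, {"r":[0, 0, -0.45], "pos":[0.107, -0.245, -0.18], "jaw":0}, {"r":[0, 0, -0.5], "pos":[0.12, -0.275, -0.18], "jaw":0}, {"r":[0, 0, -0.55], "pos":[0.133, -0.305, -0.18], "jaw":0}, {"r":[0, 0, -0.6], "pos":[0.146, -0.335, -0.18], "jaw":0}, {"r":[0, 0, -0.65], "pos":[0.159, -0.365, -0.18], "jaw":0}, {"r":[0, 0, -0.7], "pos":[0.172, -0.393, -0.18], "jaw":0}, {"r":[0, 0, -0.75], "pos":[0.184, -0.42, -0.18], "jaw":0}, {"r":[0, 0, -0.79], "pos":[0.193, -0.44, -0.18], "jaw":0}, {"r":[0, 0, -0.82], "pos":[0.198, -0.452, -0.18], "jaw":0}]}}

```text
clock: 7.68
position: [0.5435, 0.1255, 0.2701]
ee_rot: [0.859, 0.513, -0.0, -0.0]
ft_force: [0.5, -0.4, -3.2]
grip_width: 0.15
grasp_force: 107.6
```

Emit:
{"api": "jog_arm", "payload": {"offsets": [{"r":[0, 0, -0.02], "pos":[0.013, -0.012, 0], "jaw":0}, {"r":[0, 0, -0.04], "pos":[0.02, -0.018, 0], "jaw":0}, {"r":[0, 0, -0.06], "pos":[0.024, -0.022, 0], "jaw":0}, {"r":[0, 0, -0.06], "pos":[0.024, -0.022, 0], "jaw":0}], "quiet": true}}

```text
ok
```

Run:
```python
from h import *
o=manip.get_obs();print(o['clock'],o['position'],o['joint_pos'].round(3),o['ft_force'],o['torque'])
M=R.from_quat(o['ee_rot']).as_matrix();print(M.round(3))
```

```text
8.175 [0.53551301 0.15555466 0.27037311] [ 0.252  0.236 -0.723  1.552  0.158  1.412 -0.918] [ 1.48580747 -0.90925135 -2.41077547] [-0.14825935  0.10167359  0.04327535]
[[ 0.423  0.906  0.   ]
 [ 0.906 -0.423 -0.   ]
 [-0.     0.    -1.   ]]
```

Emit:
{"api": "jog_arm", "payload": {"offsets": [{"pos":[0, 0.005, 0], "jaw":0}, {"r":[-0.05, 0, 0], "pos":[0.001, 0.015, 0], "jaw":0}, {"r":[-0.1, 0, 0], "pos":[0.002, 0.025, 0], "jaw":0}, {"r":[-0.2, 0, 0], "pos":[0.003, 0.037, -0.0004], "jaw":0}, {"r":[-0.3, 0, 0], "pos":[0.003, 0.044, -0.001], "jaw":0}, {"r":[-0.4, 0, 0], "pos":[0.003, 0.049, -0.0016], "jaw":0}, {"r":[-0.5, 0, 0], "pos":[0.003, 0.051, -0.0025], "jaw":0}, {"r":[-0.6, 0, 0], "pos":[0.003, 0.053, -0.0035], "jaw":0}, {"r":[-0.7, 0, 0], "pos":[0.003, 0.0545, -0.0047], "jaw":0}, {"r":[-0.8, 0, 0], "pos":[0.003, 0.056, -0.006], "jaw":0}, {"r":[-0.8, 0, 0], "pos":[0.003, 0.056, -0.006], "jaw":0}]}}

```text
clock: 9.55
position: [0.5865, 0.1357, 0.2755]
ee_rot: [0.776, 0.496, 0.209, 0.328]
ft_force: [-0.9, 0.2, -2.8]
grip_width: 0.151
grasp_force: 108.0
```

Run:
```python
from h import *
o=manip.get_obs();print(o['clock'],o['position'],o['joint_pos'].round(3),o['ft_force'],o['torque'])
M=R.from_quat(o['ee_rot']).as_matrix();print(M.round(3))
```

```text
9.55 [0.58651731 0.1357025  0.27551313] [ 0.101 -0.006 -0.771  1.979  0.89   0.963 -1.561] [-0.91422461  0.16790898 -2.75826888] [ 0.30478149  1.08265298 -0.01802851]
[[ 0.42   0.633  0.651]
 [ 0.908 -0.292 -0.302]
 [-0.002  0.717 -0.697]]
```

Emit:
{"api": "jog_arm", "payload": {"offsets": [{"r":[-0.07, 0, 0], "pos":[0, 0.0014, 0], "jaw":0}, {"r":[-0.14, 0, 0], "pos":[0, 0.0028, -0.0002], "jaw":0}, {"r":[-0.2, 0, 0], "pos":[0, 0.004, -0.0004], "jaw":0}, {"r":[-0.26, 0, 0], "pos":[0, 0.005, -0.0007], "jaw":0}, {"r":[-0.32, 0, 0], "pos":[0, 0.0063, -0.001], "jaw":0}, {"r":[-0.38, 0, 0], "pos":[0, 0.0074, -0.0014], "jaw":0}, {"r":[-0.38, 0, 0], "pos":[0, 0.0074, -0.0014], "jaw":0}]}}

```text
clock: 10.42
position: [0.5913, 0.1326, 0.2815]
ee_rot: [0.702, 0.447, 0.297, 0.469]
ft_force: [-0.2, 0.9, -3.1]
grip_width: 0.15
grasp_force: 108.2
```

Run:
```python
from h import *
o=manip.get_obs();print(o['clock'],o['position'],o['joint_pos'].round(3),o['ft_force'],o['torque'])
M=R.from_quat(o['ee_rot']).as_matrix();print(M.round(3))
```

```text
10.425 [0.59134248 0.13260495 0.2814657 ] [-1.000e-03  8.100e-02 -8.390e-01  2.154e+00  1.454e+00  1.146e+00
 -2.113e+00] [-0.1809973   0.91063969 -3.14771532] [0.49299868 1.37239595 0.06096031]
[[ 0.424  0.349  0.836]
 [ 0.906 -0.161 -0.392]
 [-0.002  0.923 -0.384]]
```

Create k.py:
```python
from h import *
D=[([1.2644,.33285,-.06467,1.46083,.0216,1.34987,-.0885],[.17489,-.5997,.23058],[.98995,.14141,-.0001,-.0006]),
([.793,.463,-.253,1.747,.137,.953,-.832],[.4633,-.3631,.0284],[.992,.126,-.002,-.001]),
([.252,.236,-.723,1.552,.158,1.412,-.918],[.5355,.1556,.2704],[.8435,.537,0,0]),
([.101,-.006,-.771,1.979,.89,.963,-1.561],[.5865,.1357,.2755],[.776,.496,.209,.328]),
([-.001,.081,-.839,2.154,1.454,1.146,-2.113],[.5913,.1326,.2815],[.702,.447,.297,.469])]
def fk(q,L):
    T=R.identity();p=np.array([0,0,L[0]])
    e=lambda a,t:R.from_euler(a,t)
    A=e('z',-q[0])*e('y',q[1]);p=p+A.apply([0,L[5],L[1]])
    A=A*e('z',-q[2])*e('y',q[3]);p=p+A.apply([0,L[6],L[2]])
    A=A*e('z',-q[4])*e('y',q[5]);p=p+A.apply([0,L[4],L[3]])
    return p,A*e('z',-q[6]+L[7])
def fit():
    def f(L):
        r=[]
        for q,p,o in D:
            P,A=fk(q,L);r+=[*(P-p),*(0.3*(R.from_quat(o).inv()*A).as_rotvec())]
        return r
    best=min((least_squares(f,[.3,.4,.4,.3,0,0,0,a]) for a in(0,1.57,3.14,-1.57)),key=lambda s:s.cost)
    return best
if __name__=="__main__":
    b=fit();print(b.x.round(4),np.abs(b.fun).reshape(-1,6).max(1).round(4),b.cost)
```

```bash
python3 k.py
```

```text
[ 2.5770e-01  4.4910e-01  4.8970e-01  3.4330e-01 -5.0000e-04 -2.1900e-02
 -2.3300e-02  1.5711e+00] [0.0001 0.0004 0.0004 0.0004 0.0004] 5.540426608413186e-07
```

Create ik.py:
```python
from k import *
L=fit().x
lo=np.array([-2.6,-.5,-1.47,.16,-1.27,.06,-2.6]);hi=np.array([2.6,2.12,1.34,2.42,4.41,2.06,2.6])
F=np.array([.58375,.2306])
def pose(psi,th,z,off=.03):
    u=np.array([np.cos(psi),np.sin(psi),0]);n=np.array([-u[1],u[0],0]);up=np.array([0,0,1.])
    body=np.cos(th)*up+np.sin(th)*n; tz=-body; ty=np.cross(tz,u)
    B=np.r_[F,z]-off*n; g=B-.085*u
    return g+.02*tz,R.from_matrix(np.c_[u,ty,tz])
def ik(p,A,q0,w=.003):
    def f(q):
        P,B=fk(q,L);return [*(10*(P-p)),*(3*(A.inv()*B).as_rotvec()),*(w*(q-q0))]
    s=least_squares(f,np.clip(q0,lo+.01,hi-.01),bounds=(lo+.03,hi-.03));P,B=fk(s.x,L)
    return s.x,np.linalg.norm(P-p),(A.inv()*B).magnitude()
```

Run:
```python
from ik import *
q0=np.array(D[4][0])
for psi in range(-10,100,10):
  for th in(1.66,):
    for z in(.29,.33):
        p,A=pose(np.radians(psi),th,z);q,e,r=ik(p,A,q0)
        # rough wrist position
        wr=p-.343*A.apply([0,0,1])
        print(psi,z,q.round(2),round(e,4),round(r,3),"marg",np.minimum(q-lo,hi-q).min().round(2),"wrist",wr.round(2))
```

```text
-10 0.29 [-1.39  1.24  1.08  1.28  0.42  2.03 -1.91] 0.0 0.0 marg 0.03 wrist [0.55 0.53 0.26]
-10 0.33 [-1.41  1.22  1.15  1.28  0.44  2.03 -1.83] 0.0 0.0 marg 0.03 wrist [0.55 0.53 0.3 ]
0 0.29 [-1.28  0.94  0.64  1.42  0.74  2.03 -2.19] 0.0 0.0 marg 0.03 wrist [0.5  0.52 0.26]
0 0.33 [-1.33  0.91  0.72  1.42  0.76  2.03 -2.11] 0.0 0.0 marg 0.03 wrist [0.5  0.52 0.3 ]
10 0.29 [-1.14  0.78  0.31  1.56  0.97  2.03 -2.34] 0.0 0.0 marg 0.03 wrist [0.45 0.5  0.26]
10 0.33 [-1.19  0.73  0.39  1.56  0.99  2.03 -2.26] 0.0 0.0 marg 0.03 wrist [0.45 0.5  0.3 ]
20 0.29 [-0.96  0.67  0.02  1.7   1.18  2.03 -2.43] 0.0 0.0 marg 0.03 wrist [0.4  0.48 0.26]
20 0.33 [-1.01  0.61  0.09  1.69  1.19  2.03 -2.35] 0.0 0.0 marg 0.03 wrist [0.4  0.48 0.3 ]
30 0.29 [-0.75  0.61 -0.26  1.83  1.38  2.03 -2.47] 0.0 0.0 marg 0.03 wrist [0.36 0.44 0.26]
30 0.33 [-0.76  0.53 -0.24  1.82  1.39  2.03 -2.4 ] 0.0 0.0 marg 0.03 wrist [0.36 0.44 0.3 ]
40 0.29 [-0.5   0.58 -0.54  1.95  1.59  2.03 -2.49] 0.0 0.0 marg 0.03 wrist [0.33 0.4  0.26]
40 0.33 [-0.46  0.51 -0.58  1.95  1.6   2.03 -2.4 ] 0.0 0.0 marg 0.03 wrist [
[... 250 characters left out ...]
51] 0.0 0.0 marg 0.09 wrist [0.29 0.3  0.26]
60 0.33 [-0.25  0.36 -0.72  2.19  1.87  1.75 -2.43] 0.0 0.0 marg 0.17 wrist [0.29 0.3  0.3 ]
70 0.29 [-0.18  0.39 -0.7   2.3   2.07  1.65 -2.55] 0.0 0.0 marg 0.05 wrist [0.28 0.25 0.26]
70 0.33 [-0.13  0.28 -0.75  2.29  2.03  1.57 -2.48] 0.0 0.0 marg 0.12 wrist [0.28 0.25 0.3 ]
80 0.29 [ 0.09  0.38 -0.85  2.37  2.33  1.53 -2.57] 0.0 0.0 marg 0.03 wrist [0.28 0.2  0.26]
80 0.33 [-0.    0.21 -0.75  2.36  2.24  1.38 -2.56] 0.0 0.0 marg 0.04 wrist [0.28 0.2  0.3 ]
90 0.29 [ 0.75  0.91 -1.44  2.39  2.86  1.54 -2.12] 0.0007 0.001 marg 0.03 wrist [0.29 0.15 0.26]
90 0.33 [ 0.56  0.3  -1.18  2.39  2.57  1.27 -2.57] 0.0 0.0 marg 0.03 wrist [0.29 0.15 0.3 ]
```

Create rel.py:
```python
from ik import *
def rel(p,A):
    o=manip.get_obs();B=R.from_quat(o["ee_rot"])
    print(np.r_[(B.inv()*A).as_rotvec(),B.inv().apply(p-o["position"])].round(4))
```

Run:
```python
from rel import *
for th in(1.17,1.3,1.4,1.5,1.6,1.66):rel(*pose(np.radians(60),th,.31,.03))
```

```text
[ 0.0067 -0.0787  0.035  -0.0033  0.0163 -0.0149]
[-0.1232 -0.0808  0.0298 -0.0034  0.0189 -0.015 ]
[-0.2232 -0.0823  0.0258 -0.0035  0.0208 -0.0154]
[-0.3231 -0.0837  0.0217 -0.0035  0.0228 -0.0159]
[-0.423  -0.0849  0.0175 -0.0035  0.0246 -0.0166]
[-0.483  -0.0856  0.015  -0.0035  0.0257 -0.0172]
```

Emit:
{"api": "jog_arm", "payload": {"offsets": [{"r":[0.003, -0.04, 0.018], "pos":[-0.002, 0.008, -0.008], "jaw":0}, {"r":[0.007, -0.079, 0.035], "pos":[-0.003, 0.016, -0.015], "jaw":0}, {"r":[-0.06, -0.08, 0.032], "pos":[-0.003, 0.018, -0.015], "jaw":0}, {"r":[-0.12, -0.081, 0.03], "pos":[-0.0035, 0.019, -0.015], "jaw":0}, {"r":[-0.22, -0.082, 0.026], "pos":[-0.0035, 0.021, -0.0154], "jaw":0}, {"r":[-0.32, -0.084, 0.022], "pos":[-0.0035, 0.023, -0.016], "jaw":0}, {"r":[-0.42, -0.085, 0.0175], "pos":[-0.0035, 0.0246, -0.0166], "jaw":0}, {"r":[-0.48, -0.0856, 0.015], "pos":[-0.0035, 0.0257, -0.0172], "jaw":0}, {"r":[-0.48, -0.0856, 0.015], "pos":[-0.0035, 0.0257, -0.0172], "jaw":0}, {"r":[-0.48, -0.0856, 0.015], "pos":[-0.0035, 0.0257, -0.0172], "jaw":0}, {"r":[-0.48, -0.0856, 0.015], "pos":[-0.0035, 0.0257, -0.0172], "jaw":0}, {"r":[-0.48, -0.0856, 0.015], "pos":[-0.0035, 0.0257, -0.0172], "jaw":0}]}}

```text
clock: 11.92
position: [0.5844, 0.1321, 0.3135]
ee_rot: [0.585, 0.337, 0.37, 0.639]
ft_force: [-0.4, -0.8, -2.7]
grip_width: 0.152
grasp_force: 108.1
```

Run:
```python
from h import *
o=manip.get_obs();print(o['clock'],o['position'],o['joint_pos'].round(3),o['ft_force'],o['torque'])
M=R.from_quat(o['ee_rot']).as_matrix();print(M.round(3))
a=manip.camera("scene");b=manip.camera("top")
cv2.imwrite("pics/p1.png",np.hstack([cv2.resize(a[110:290,270:430],(400,450)),cv2.resize(b[110:260,130:280],(400,450))]))
```

```text
11.925 [0.58439306 0.13207307 0.31352359] [-0.221  0.418 -0.749  2.192  1.895  1.79  -2.461] [-0.36172819 -0.76948751 -2.74425667] [ 0.59171581  1.36194306 -0.0328573 ]
[[ 0.5   -0.079  0.862]
 [ 0.866  0.042 -0.498]
 [ 0.003  0.996  0.089]]
```

View pics/p1.png

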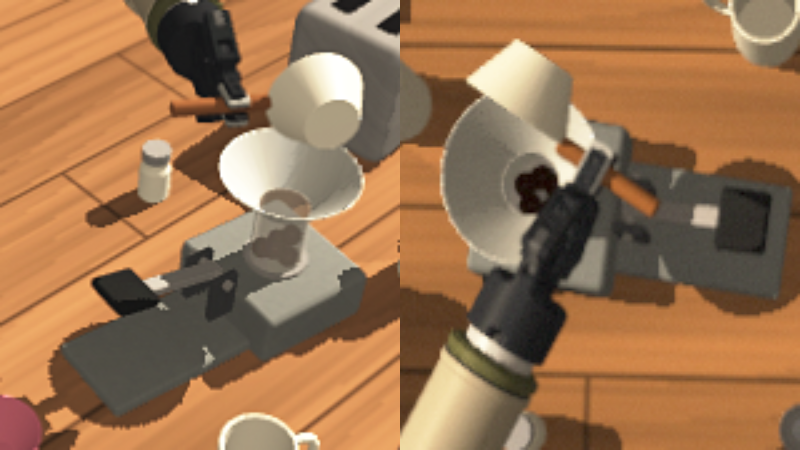

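The picture shows the nuts in the jar, with the dark balls at top crop (535,190) and the scoop tipped and empty-looking. Now I'll untilt it.

Run:
```python
from rel import *
for th in(1.2,.8,.4,0):rel(*pose(np.radians(60),th,.31,.03))
```

```text
[ 4.604e-01 -6.000e-04 -2.300e-03 -1.000e-04 -1.040e-02 -2.100e-03]
[ 8.604e-01 -1.000e-03 -2.200e-03 -1.000e-04 -1.670e-02 -6.900e-03]
[ 1.2604e+00 -1.5000e-03 -2.0000e-03 -1.0000e-04 -2.0600e-02 -1.3900e-02]
[ 1.6604e+00 -2.0000e-03 -1.7000e-03 -1.0000e-04 -2.1400e-02 -2.1800e-02]
```

Emit:
{"api": "jog_arm", "payload": {"offsets": [{"r":[0.1, 0, 0], "pos":[0, -0.002, 0], "jaw":0}, {"r":[0.25, 0, 0], "pos":[0, -0.005, -0.001], "jaw":0}, {"r":[0.4, 0, 0], "pos":[0, -0.009, -0.002], "jaw":0}, {"r":[0.55, 0, 0], "pos":[0, -0.012, -0.003], "jaw":0}, {"r":[0.7, 0, 0], "pos":[0, -0.014, -0.005], "jaw":0}, {"r":[0.85, 0, 0], "pos":[0, -0.0165, -0.007], "jaw":0}, {"r":[1.0, 0, 0], "pos":[0, -0.018, -0.009], "jaw":0}, {"r":[1.15, 0, 0], "pos":[0, -0.02, -0.012], "jaw":0}, {"r":[1.3, 0, 0], "pos":[0, -0.0206, -0.015], "jaw":0}, {"r":[1.45, 0, 0], "pos":[0, -0.021, -0.018], "jaw":0}, {"r":[1.57, 0, 0], "pos":[0, -0.0214, -0.02], "jaw":0}, {"r":[1.66, -0.002, -0.002], "pos":[0, -0.0214, -0.0218], "jaw":0}, {"r":[1.66, -0.002, -0.002], "pos":[0, -0.0214, -0.0218], "jaw":0}]}}

```text
clock: 13.65
position: [0.5679, 0.1408, 0.2888]
ee_rot: [0.866, 0.499, -0.001, 0.0]
ft_force: [-0.7, 0.2, -2.0]
grip_width: 0.149
grasp_force: 107.8
```

Run:
```python
from rel import *
o=manip.get_obs();print(o['joint_pos'].round(3),o['ft_force'],o['torque'])
a=np.radians(14.54);A=R.from_matrix(np.c_[[np.cos(a),np.sin(a),0],[np.sin(a),-np.cos(a),0],[0,0,-1]])
rel(np.array([.465,-.363,.15]),A)
```

```text
[ 0.28   0.305 -0.752  1.448  0.208  1.471 -0.994] [-0.68607495  0.1848183  -1.96327413] [-0.14954927  0.08552613 -0.02107675]
[-1.000e-04  1.600e-03  7.916e-01 -4.872e-01  1.637e-01  1.394e-01]
```

Carry it back to above its old spot.

Emit:
{"api": "jog_arm", "payload": {"offsets": [{"r":[0, 0, 0.02], "pos":[-0.01, 0.003, 0], "jaw":0}, {"r":[0, 0, 0.06], "pos":[-0.03, 0.01, 0], "jaw":0}, {"r":[0, 0, 0.11], "pos":[-0.065, 0.022, 0], "jaw":0}, {"r":[0, 0, 0.17], "pos":[-0.1, 0.034, 0], "jaw":0}, {"r":[0, 0, 0.23], "pos":[-0.135, 0.046, 0], "jaw":0}, {"r":[0, 0, 0.29], "pos":[-0.17, 0.058, 0], "jaw":0}, {"r":[0, 0, 0.35], "pos":[-0.205, 0.07, 0], "jaw":0}, {"r":[0, 0, 0.41], "pos":[-0.24, 0.081, 0.01], "jaw":0}, {"r":[0, 0, 0.47], "pos":[-0.275, 0.093, 0.02], "jaw":0}, {"r":[0, 0, 0.53], "pos":[-0.31, 0.105, 0.035], "jaw":0}, {"r":[0, 0, 0.59], "pos":[-0.345, 0.117, 0.05], "jaw":0}, {"r":[0, 0, 0.65], "pos":[-0.38, 0.128, 0.065], "jaw":0}, {"r":[0, 0, 0.7], "pos":[-0.415, 0.14, 0.085], "jaw":0}, {"r":[0, 0, 0.74], "pos":[-0.445, 0.15, 0.105], "jaw":0}, {"r":[0, 0, 0.77], "pos":[-0.47, 0.158, 0.12], "jaw":0}, {"r":[0, 0, 0.79], "pos":[-0.482, 0.162, 0.133], "jaw":0}, {"r":[0, 0, 0.7916], "pos":[-0.4872, 0.1637, 0.1394], "jaw":0}, {"r":[0, 0, 0.7916], "pos":[-0.4872, 0.1637, 0.1394], "jaw":0}, {"r":[0, 0, 0.7916], "pos":[-0.4872, 0.1637, 0.1394], "jaw":0}]}}

```text
clock: 16.02
position: [0.4665, -0.3609, 0.1513]
ee_rot: [0.992, 0.129, 0.0, 0.001]
ft_force: [1.1, 0.6, -1.3]
grip_width: 0.151
grasp_force: 107.7
```

Run:
```python
from rel import *
o=manip.get_obs();print(o['position'],o['ft_force'])
a=np.radians(14.54);A=R.from_matrix(np.c_[[np.cos(a),np.sin(a),0],[np.sin(a),-np.cos(a),0],[0,0,-1]])
rel(np.array([.465,-.363,.0296]),A)
a=manip.camera("scene");b=manip.camera("top")
cv2.imwrite("pics/r1.png",np.hstack([cv2.resize(a[200:350,110:260],(400,400)),cv2.resize(b[130:230,130:230],(400,400))]))
```

```text
[ 0.46648353 -0.36088641  0.15133594] [ 1.0785169   0.58517252 -1.32437614]
[ 0.0012 -0.0008  0.004  -0.0021  0.0015  0.1217]
```

View pics/r1.png

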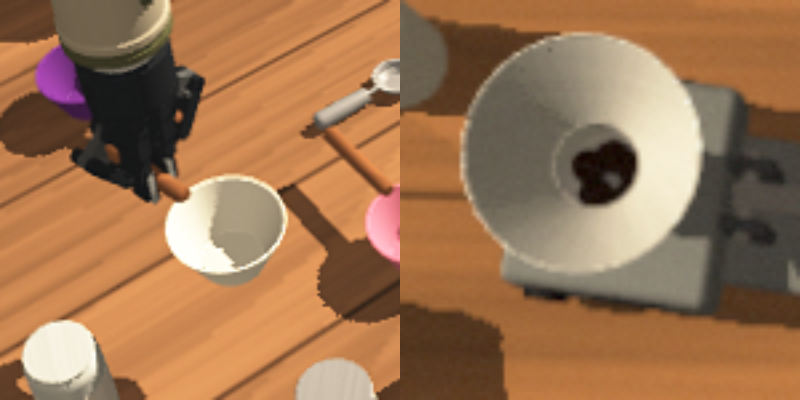

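The scoop is empty, the nuts are in the jar, and none are stray. I'll lower it, watching for contact.

Emit:
{"api": "jog_arm", "payload": {"offsets": [{"pos":[-0.001, 0.001, 0.02], "jaw":0}, {"pos":[-0.001, 0.001, 0.05], "jaw":0}, {"pos":[-0.001, 0.001, 0.08], "jaw":0}, {"pos":[-0.001, 0.001, 0.1], "jaw":0}, {"pos":[-0.001, 0.001, 0.112], "jaw":0}, {"pos":[-0.001, 0.001, 0.118], "jaw":0}, {"pos":[-0.001, 0.001, 0.119], "jaw":0}, {"pos":[-0.001, 0.001, 0.119], "jaw":0}]}}

```text
clock: 17.12
position: [0.4654, -0.3633, 0.0323]
ee_rot: [0.992, 0.128, 0.0, 0.001]
ft_force: [-0.4, -0.1, -1.7]
grip_width: 0.15
grasp_force: 107.9
```

Emit:
{"api": "jog_arm", "payload": {"offsets": [{"pos":[0, 0, 0.0005], "jaw":0}, {"pos":[0, 0, 0.001], "jaw":0}, {"pos":[0, 0, 0.001], "jaw":0}]}}

```text
clock: 17.5
position: [0.4648, -0.3634, 0.031]
ee_rot: [0.992, 0.127, -0.0, 0.001]
ft_force: [-2.9, -0.2, 4.1]
grip_width: 0.152
grasp_force: 108.4
```

Contact is felt, so I'll release and retreat upward.

Emit:
{"api": "jog_arm", "payload": {"offsets": [{"jaw":0.3}, {"jaw":0.6}, {"jaw":1}, {"jaw":1}, {"jaw":1}, {"pos":[0, 0, -0.01], "jaw":1}, {"pos":[0, 0, -0.03], "jaw":1}, {"pos":[0, 0, -0.06], "jaw":1}, {"pos":[0, 0, -0.1], "jaw":1}, {"pos":[0, 0, -0.15], "jaw":1}, {"pos":[0, 0, -0.2], "jaw":1}, {"pos":[0, 0, -0.2], "jaw":0}]}}

```text
clock: 19.0
position: [0.4668, -0.3639, 0.2368]
ee_rot: [0.992, 0.128, 0.003, 0.004]
ft_force: [0.7, 0.5, -1.0]
grip_width: 0.815
grasp_force: 0.0
```

Run:
```python
from rel import *
d=np.array([np.cos(np.radians(-97.1)),np.sin(np.radians(-97.1))])
Pd=F+.213*d;print(Pd)
a=np.radians(14.54);a=np.radians(-7.1) # tool x along crusher x
A=R.from_matrix(np.c_[[np.cos(a),np.sin(a),0],[np.sin(a),-np.cos(a),0],[0,0,-1]])
rel(np.r_[Pd,.22],A)
im=manip.camera("scene");b=manip.camera("top")
cv2.imwrite("pics/q1.png",np.hstack([cv2.resize(im[240:370,110:260],(400,350)),cv2.resize(b[150:250,340:460],(400,350))]))
```

```text
[0.55742289 0.0192333 ]
[ 0.0067 -0.0067  0.3801  0.1847 -0.3477  0.0151]
```

View pics/q1.png

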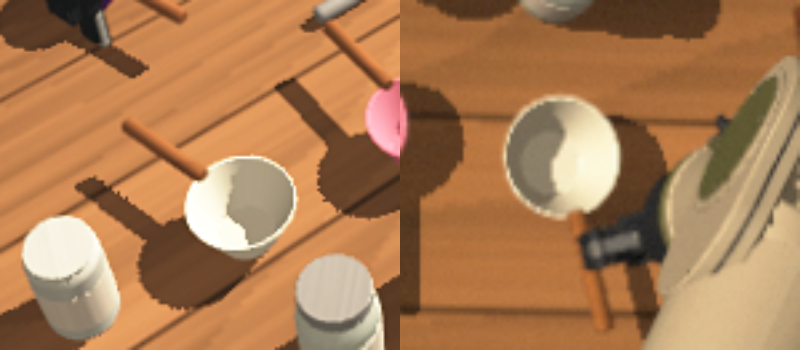

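The scoop stands upright and empty at its old spot. Now go above the lever pad with the fingers shut.

Emit:
{"api": "jog_arm", "payload": {"offsets": [{"r":[0, 0, 0.05], "pos":[0.02, -0.04, 0], "jaw":0}, {"r":[0, 0, 0.1], "pos":[0.045, -0.085, 0], "jaw":0}, {"r":[0, 0, 0.15], "pos":[0.07, -0.13, 0], "jaw":0}, {"r":[0, 0, 0.2], "pos":[0.095, -0.18, 0], "jaw":0}, {"r":[0, 0, 0.25], "pos":[0.12, -0.23, 0], "jaw":0}, {"r":[0, 0, 0.3], "pos":[0.145, -0.275, 0.005], "jaw":0}, {"r":[0, 0, 0.35], "pos":[0.17, -0.32, 0.01], "jaw":0}, {"r":[0, 0, 0.38], "pos":[0.1847, -0.3477, 0.015], "jaw":0}, {"r":[0, 0, 0.38], "pos":[0.1847, -0.3477, 0.015], "jaw":0}, {"r":[0, 0, 0.38], "pos":[0.1847, -0.3477, 0.015], "jaw":0}], "clamp_n": 40}}

```text
clock: 20.35
position: [0.5551, 0.0193, 0.2147]
ee_rot: [0.998, -0.062, -0.001, 0.001]
ft_force: [-0.5, -0.4, -0.0]
grip_width: 0.001
grasp_force: 0.0
```

Run:
```python
from rel import *
Pd=np.array([.5574,.0192]);a=np.radians(-7.1)
A=R.from_matrix(np.c_[[np.cos(a),np.sin(a),0],[np.sin(a),-np.cos(a),0],[0,0,-1]])
rel(np.r_[Pd,.135],A);rel(np.r_[Pd,.105],A);print(manip.get_obs()["ft_force"])
```

```text
[ 0.0013  0.0013 -0.0003  0.0024 -0.0003  0.0797]
[ 0.0013  0.0013 -0.0003  0.0025 -0.0003  0.1097]
[-0.46869395 -0.44213704 -0.04734798]
```

Emit:
{"api": "jog_arm", "payload": {"offsets": [{"pos":[0.002, 0, 0.03], "jaw":0}, {"pos":[0.002, 0, 0.06], "jaw":0}, {"pos":[0.002, 0, 0.08], "jaw":0}, {"pos":[0.002, 0, 0.09], "jaw":0}, {"pos":[0.002, 0, 0.097], "jaw":0}, {"pos":[0.002, 0, 0.103], "jaw":0}, {"pos":[0.002, 0, 0.106], "jaw":0}, {"pos":[0.002, 0, 0.106], "jaw":0}]}}

```text
clock: 21.35
position: [0.5579, 0.0196, 0.1097]
ee_rot: [0.998, -0.062, 0.0, 0.0]
ft_force: [0.9, -2.6, 5.5]
grip_width: -0.007
grasp_force: 2.2
```

Create avg.py:
```python
from k import *
L=fit().x
P=[];Q=[];Ff=[]
for i in range(12):
    im=manip.camera("scene" if i%2 else "top");o=manip.get_obs();P.append(o["position"]);Ff.append(o["ft_force"]);Q.append(fk(o["joint_pos"],L)[0])
print("pos",np.mean(P,0).round(4),np.std(P,0).round(4),"fk",np.mean(Q,0).round(4),"F",np.mean(Ff,0).round(2))
```

```bash
python3 avg.py
```

```text
pos [0.5578 0.0199 0.1096] [0.0001 0.0001 0.0001] fk [0.5577 0.0197 0.1096] F [ 1.25 -3.36  4.63]
```

Emit:
{"api": "jog_arm", "payload": {"offsets": [{"pos":[0, 0, 0.002], "jaw":0}, {"pos":[0, 0, 0.004], "jaw":0}, {"pos":[0, 0, 0.0045], "jaw":0}, {"pos":[0, 0, 0.0045], "jaw":0}]}}

```text
clock: 22.45
position: [0.5576, 0.0198, 0.1048]
ee_rot: [0.998, -0.062, 0.0, 0.0]
ft_force: [1.7, -3.7, 4.7]
grip_width: 0.002
grasp_force: 2.8
```

```bash
python3 avg.py
```

Run:
```python
from h import *
a=manip.camera("scene")
cv2.imwrite("pics/l1.png",cv2.resize(a[150:290,280:430],(800,600),interpolation=2)[:600])
```

```text
pos [0.5576 0.0198 0.1049] [0. 0. 0.] fk [0.5575 0.0196 0.1048] F [ 1.43 -3.3   5.58]
```

View pics/l1.png

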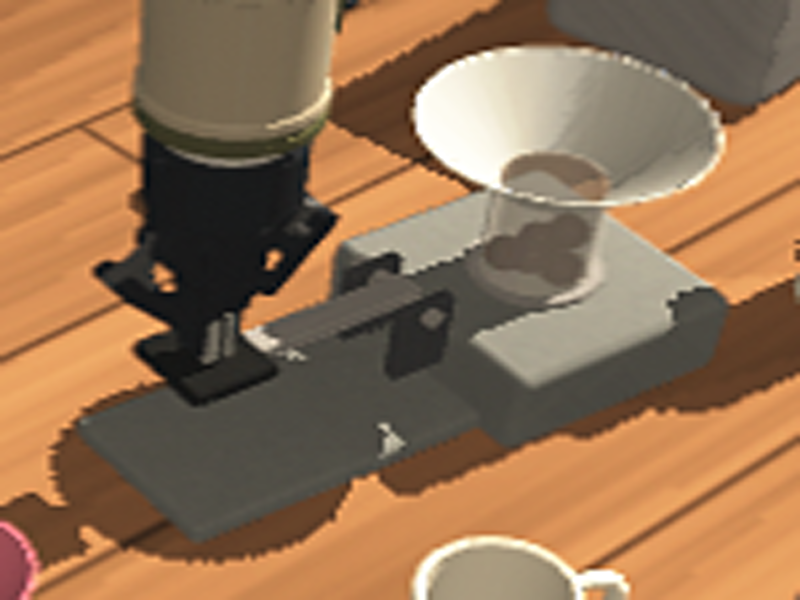

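The picture shows the fingertips on the pad at crop (215,360), the lever level and the nuts in the jar at (535,250). The vertical push is about 5.6 N and the TCP is at z = 0.105, which matches halfway.

```bash
python3 -c "
from workcell import manip
print(manip.hand_in())"
```

```text
the job is handed in; nothing more can be done
None
```

I poured the nuts into the jar, stood the empty scoop upright on its old spot, and handed the job in while holding the lever level at about 5.6 N; the pictures showed no stray nuts, but I could not count all five in the jar one by one.

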